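Comb the loose dowels into the grooves of the dowel tray

ROBOT

A 6-joint arm with a two-finger parallel gripper is mounted at the origin on the work surface; the furniture and walls round the work are solid. World frame = base frame: x ahead of the robot, y to its left, z up, the work surface at z = 0. Lengths are in mm, angles in rad, forces in N, time in s.
With the tool pointing down it reaches from about 350 to 975 mm from the base axis. Payload 7.1 kg.
Tool frame: the origin (TCP) lies on the front face of the gripper's body, between the roots of the fingers; the fingertips stand 80 mm ahead of it and the grasp point (between the pads) lies 61 mm ahead of it (env.tips_ahead is the distance from the TCP to the fingertips, in mm); z points along the fingers, y is the direction in which the jaws open and shut (so a half turn about z gives the same grasp; the last joint's range is limited). The gripper opens to 88 mm and grips with 3 to 60 N. Pads are 20 mm wide; open, the fingers measure 115 mm over their backs; the gripper's body (75 mm by 178 mm) begins 61 mm behind the grasp point.
Start: joints at [-1.208, 0.423, 1.63, -0, 1.089, -0.019], TCP at [232.886, -579.974, 302.675] pointing down, gripper open.
Joint ranges: [-3, 3], [-0.9, 2.11], [0.09, 2.58], [-1.31, 4.45], [0.11, 2.69], [-2.54, 2.54]. Speed limits (rad/s): [2.39, 2.39, 3.01, 3.14, 3.14, 3.14].

INTERFACE

Orientations are given as a unit quaternion [x, y, z, w].
In Python, from station import env, set_gripper, viewer, workorder gives the robot as it stands. Calls block until the motion is done:
- env.reach(position, orientation): joint-space move of the TCP to a pose.
- env.move_l(position, rot=None, rate=150, f_stop=None): straight line of the TCP; rot=None keeps the orientation; rate is the mean speed in mm/s. With f_stop (N) it stops when the force on the tool has changed by that much, and returns True; else False.
- env.move_joints(angles): joint-space move.
- set_gripper(opening): finger opening in mm; the grip force is fixed at half the most; returns when the fingers have stopped.
- env.hold(seconds).
- env.ik(position, orientation): joint angles nearest the present ones, or None.
- env.read_state(): the state.
- viewer.camera(name): name is "side" or "top" or "wrist"; returns the picture (384x512x3 uint8, blue, green, red); there is no depth.
- viewer.camera_params(name): a dict with "fx", "fy", "cx", "cy" (pixels), "pose" (4x4, takes a point from camera to world coordinates); the wrist camera has in their place "tool_from_camera" (4x4, takes a point from camera to tool coordinates, whose origin is the TCP and whose axes are the flange's). Camera axes: x right, y up, looking along -z (the intrinsics and any distortion apply to the point x, -y, -z); pixel columns grow to the right and rows downward; lengths in mm; the calibration is good to about 2 mm. A picture is of the moment at which its call begins: read the wrist's pose just before it. camera_params takes no time and is no camera call.
A pose or a line that the arm cannot do raises env.IKError and nothing moves.
- workorder.sign_off(): hands the job in, once; it reports no verdict.
The state is a dict: "time_s": time; "qpos": joint angles; "dq": joint speeds; "tau": joint torques, N m; "tool_pos": TCP position; "orientation": TCP orientation; "force": force on the tool from outside, world axes, zero at the start; "wrist_torque": the same for the moment, N m; "width": finger opening in mm.
Only numpy, scipy, OpenCV 4.12 (cv2) and the standard library are available. Lean on these libraries where they do the work, as an engineer would, in place of code of your own. Each camera call takes 0.05 s, during which the arm holds its last target.

TASK

Take the rake from its stand, set its fins gently down on the flat landing of the dowel tray, and comb it across the grooves to near the end stop, fins resting lightly on the ridges all the way (a light touch, never pressing hard; the tray bed may slope a little), so that all four dowels drop into the grooves and lie parallel and fully down. Touch the tray and the dowels with the rake only, put the rake back upright in its stand, and leave the things round about alone.

Things in the scene. Friction and masses are not known exactly. Their poses are not given: they have to be found in the camera images.
- tray: wooden dowel tray fixed to the bench, 160 x 228 x 60 mm; origin on the bench under its pivot, z up. Grooves run along its x. Along +y: flat landing (y -103 to -50 mm), ten grooves 12 mm wide, 11 deep, centres y = -42, -26 ... +102 mm, between rounded 4 mm ridges; end stop y +110 to +124 mm, 10 mm above the ridges. Cheeks at x +-62 to 70 mm, 9 mm above the ridges.
- tray_top (a point): point over the tray's origin, at the height of the ridge tops with the bed level, 50 mm over the bench. The grooved bed (landing, ridges, stop) rocks on a stiff pivot along the tray's x at y = 0, and was left sloping up to 0.035 rad either way along y. The slope is not in any pose; it must be felt.
- tray_landing (a point): middle of the flat landing (tray x 0, y -80 mm, 50 mm up with the bed level; really up to 3 mm higher or lower). The landing lies in one plane with the ridge tops. Combing starts here and goes along tray +y to the end stop. The landing is rigid: a touch at speed soon exceeds a light force.
- rake_grip (a point): point to grip the rake: centre of its upright wooden handle, 80 mm above the fin tips; the handle is 30 mm (rake x) x 18 mm (rake y) x 60 mm tall (45 to 105 mm above the fin tips). Rake axes: x along the row of fins, z up. Turned half round it is the same rake. 180 to 290 g.
- rake_foot (a point): underside of the rake: centre of the fin tips, 80 mm below rake_grip. Five aluminium fins 24 mm apart, row 101 mm long in x; each is 5 mm thick, 22 mm deep in y (so that it bridges the grooves), 30 mm tall below a wooden head 108 x 24 x 16 mm.
- stand: wooden rake stand fixed to the bench, 130 x 60 mm; origin under its centre; a channel along its x, 32 mm wide (rounded lips 32 mm above the bench), floor 10 mm above the bench, closed by low ends 20 mm high with 120 mm between them; the rake stands in it on its fins, its x along the stand's x, its foot at the centre of the channel floor
- dowel_1: wooden dowel pin with round ends, 10 mm thick, 100 mm long, axis along its x, origin at its centre. Starts askew (17 to 32 degrees anticlockwise from the grooves, seen from above) lying across the ridges; in its groove its centre lies about 6 mm below the ridge tops. A dowel may wedge ahead of the rake (the force rises): ease off, back up a little, come again.
- dowel_2: wooden dowel pin with round ends, 10 mm thick, 100 mm long, axis along its x, origin at its centre. Starts askew (17 to 32 degrees anticlockwise from the grooves, seen from above) lying across the ridges; in its groove its centre lies about 6 mm below the ridge tops. A dowel may wedge ahead of the rake (the force rises): ease off, back up a little, come again.
- dowel_3: wooden dowel pin with round ends, 10 mm thick, 100 mm long, axis along its x, origin at its centre. Starts askew (17 to 32 degrees anticlockwise from the grooves, seen from above) lying across the ridges; in its groove its centre lies about 6 mm below the ridge tops. A dowel may wedge ahead of the rake (the force rises): ease off, back up a little, come again.
- dowel_4: wooden dowel pin with round ends, 10 mm thick, 100 mm long, axis along its x, origin at its centre. Starts askew (17 to 32 degrees anticlockwise from the grooves, seen from above) lying across the ridges; in its groove its centre lies about 6 mm below the ridge tops. A dowel may wedge ahead of the rake (the force rises): ease off, back up a little, come again.
- offcut_1: flat timber offcut, 45 x 140 x 19 mm, bystander
- sanding_block: cork-coloured sanding block, 63 x 111 x 36 mm, bystander
- offcut_4: squat dark timber offcut lying flat, 66 x 90 x 20 mm, bystander
Mind the look-alikes: they are no part of the job. What is shaped like the dowel_1 but pink, purple or yellow is not meant.

How it is judged (in metres and radians):
On the way, in this order (a step that is already met when the one before it is completed fails the run):
1. the rake's fins rest on the landing (foot at tray y below -60 mm), row along the grooves, touching with more than 0.5 N (contact force between rake and tray above 0.5 N and y of rake_foot in the frame of tray between -0.105 and -0.06 m and x of rake_foot in the frame of tray between -0.03 and 0.03 m and angle between the x axis of rake and the x axis of tray, either way round below 0.2 rad), for 0.1 s.
2. the fins rest on the ridges in the middle of the tray (foot at y -20 to +20 mm) (contact force between rake and tray above 0.5 N and y of rake_foot in the frame of tray between -0.02 and 0.02 m and x of rake_foot in the frame of tray between -0.03 and 0.03 m and angle between the x axis of rake and the x axis of tray, either way round below 0.2 rad), for 0.1 s.
3. the fins rest on the ridges near the end stop (foot at y beyond +75 mm) (contact force between rake and tray above 0.5 N and y of rake_foot in the frame of tray between 0.075 and 0.115 m and x of rake_foot in the frame of tray between -0.03 and 0.03 m and angle between the x axis of rake and the x axis of tray, either way round below 0.2 rad), for 0.1 s.
At the end, for the whole second after the job is handed in: All four dowels lie still in the grooves (within 0.07 rad of parallel, centres 37 to 49 mm above the tray's underside); the rake stands upright and still on the floor of its stand, foot within 12 mm of its middle, within 0.15 rad along the channel (angle between the x axis of each of dowel_1, dowel_2, dowel_3, dowel_4 and the x axis of tray, either way round below 0.07 rad and z of dowel_1 in the frame of tray between 0.037 and 0.049 m and y of dowel_1 in the frame of tray between -0.055 and 0.112 m and x of dowel_1 in the frame of tray between -0.03 and 0.03 m and linear speed of each of dowel_1, dowel_2, dowel_3, dowel_4, rake below 0.02 m/s and z of dowel_2 in the frame of tray between 0.037 and 0.049 m and y of dowel_2 in the frame of tray between -0.055 and 0.112 m and x of dowel_2 in the frame of tray between -0.03 and 0.03 m and z of dowel_3 in the frame of tray between 0.037 and 0.049 m and y of dowel_3 in the frame of tray between -0.055 and 0.112 m and x of dowel_3 in the frame of tray between -0.03 and 0.03 m and z of dowel_4 in the frame of tray between 0.037 and 0.049 m and y of dowel_4 in the frame of tray between -0.055 and 0.112 m and x of dowel_4 in the frame of tray between -0.03 and 0.03 m and horizontal distance between rake_foot and stand below 0.012 m and height (world z) of rake_foot below 0.014 m and angle between rake's own z axis and vertical below 0.1 rad and angle between the x axis of rake and the x axis of stand, either way round below 0.15 rad); the robot touches nothing.
It fails at once if the rake presses on the tray with more than 20 N (contact force between rake and tray above 20 N).
It fails at once if the robot itself touches the tray (contact force between any of the fingers, the arm and tray above 1 N).
It fails at once if the robot itself touches a dowel (contact force between any of the fingers, the arm and dowel_1 above 0.3 N or contact force between any of the fingers, the arm and dowel_2 above 0.3 N or contact force between any of the fingers, the arm and dowel_3 above 0.3 N or contact force between any of the fingers, the arm and dowel_4 above 0.3 N).
It fails at once if a dowel is thrown out of the tray (horizontal distance between any of dowel_1, dowel_2, dowel_3, dowel_4 and tray above 0.16 m).
It fails at once if a bystander is moved more than 20 mm (distance of any of offcut_1, sanding_block, offcut_4 from where it was at the start of the episode above 0.02 m).
It also fails if it takes over 72 s, if anything falls off the work surface, if the arm or the gripper's body presses on something with over 40 N, if the wrist force passes 120 N, or if a joint passes its speed limit or range.

## Working session

There is one attempt and no reset: what is moved stays moved. The work goes in short steps, each a Python script; the robot and the scene stay as the last script left them, time stands still between calls to the robot, and variables do not carry over. Pictures are saved under pics/ and viewed, and the job is handed in when it is done.

```bash
ls; mkdir -p pics; python3 - <<'E'
from station import env,viewer
import cv2
for n in("side","top","wrist"):
    cv2.imwrite(f"pics/{n}0.png",viewer.camera(n))
    print(n,viewer.camera_params(n))
print(env.read_state())
E
```

```text
pics
side {'fx': 371.131564660298, 'fy': 371.131564660298, 'cx': 261.8645370174334, 'cy': 190.41229946212064, 'pose': array([[-9.99933893e-01,  6.91108708e-03,  9.18947902e-03,
         4.56513096e+02],
       [ 5.10331005e-03, -4.49425492e-01,  8.93303242e-01,
         6.64306260e+02],
       [ 1.03036826e-02,  8.93291086e-01,  4.49360513e-01,
         4.86891724e+02],
       [ 0.00000000e+00,  0.00000000e+00,  0.00000000e+00,
         1.00000000e+00]])}
top {'fx': 465.9745251423337, 'fy': 465.9745251423337, 'cx': 265.7317609995511, 'cy': 191.56496523080634, 'pose': array([[ 2.11971017e-03,  9.86620949e-01, -1.63017206e-01,
         2.52053202e+02],
       [-9.99994942e-01,  2.47791331e-03,  1.99403326e-03,
        -1.38846664e+02],
       [ 2.37129749e-03,  1.63012155e-01,  9.86621211e-01,
         1.39143397e+03],
       [ 0.00000000e+00,  0.00000000e+00,  0.00000000e+00,
         1.00000000e+00]])}
wrist {'fx': 312.23576626250974, 'fy': 312.23576626250974, 'cx': 256.94142369266393, 'cy': 192.8191773911285, 'tool_from_camera': array([[ 2.39796490e-04,  9.67637874e-01,  2.52342796e
[... 286 characters left out ...]
}
{'time_s': 0.15, 'qpos': array([-1.20799713e+00,  4.23690043e-01,  1.63044643e+00, -3.85745647e-05,
        1.08861375e+00, -1.90025683e-02]), 'dq': array([ 1.62064725e-03, -1.21614429e-03, -1.56245478e-03, -4.97373230e-04,
        1.02485115e-03,  1.74816696e-05]), 'tau': array([ 9.73563183e-04, -5.44982064e+01, -2.73919469e+01,  6.44022413e-02,
        2.04089319e-02, -6.30246268e-05]), 'tool_pos': array([ 232.77547148, -579.70009982,  302.09150018]), 'orientation': array([ 9.81831833e-01,  1.89752250e-01, -1.15834595e-04, -5.67334952e-04]), 'force': array([ 0.4884013 ,  0.13849951, -0.12901694]), 'wrist_torque': array([-0.01065176,  0.01477929, -0.03415608]), 'width': 87.64358122514473}
```

View pics/side0.png

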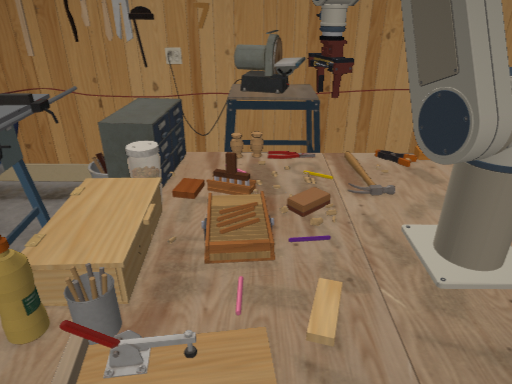

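View pics/top0.png

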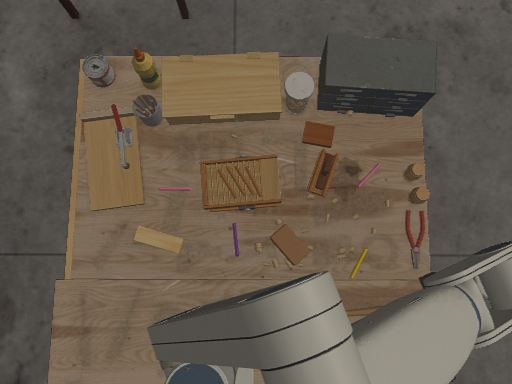

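View pics/wrist0.png

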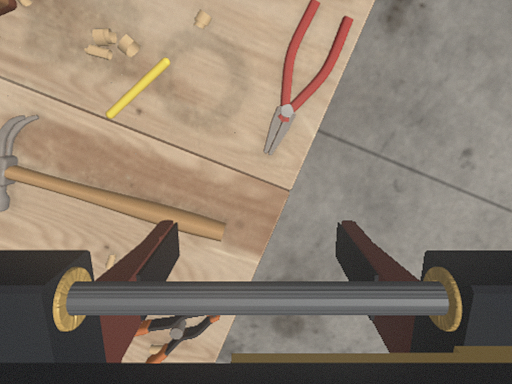

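The top view shows the tray near (241,183) and the rake in its stand near (323,172). I'll enlarge both.

```bash
python3 - <<'E'
import cv2
a=cv2.imread("pics/top0.png");
cv2.imwrite("pics/topc.png",cv2.resize(a[130:230,190:350],None,fx=5,fy=5,interpolation=cv2.INTER_CUBIC))
a=cv2.imread("pics/side0.png");
cv2.imwrite("pics/sidec.png",cv2.resize(a[140:270,165:345],None,fx=4.4,fy=4.4,interpolation=cv2.INTER_CUBIC))
E
```

```text
(no output)
```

View pics/topc.png

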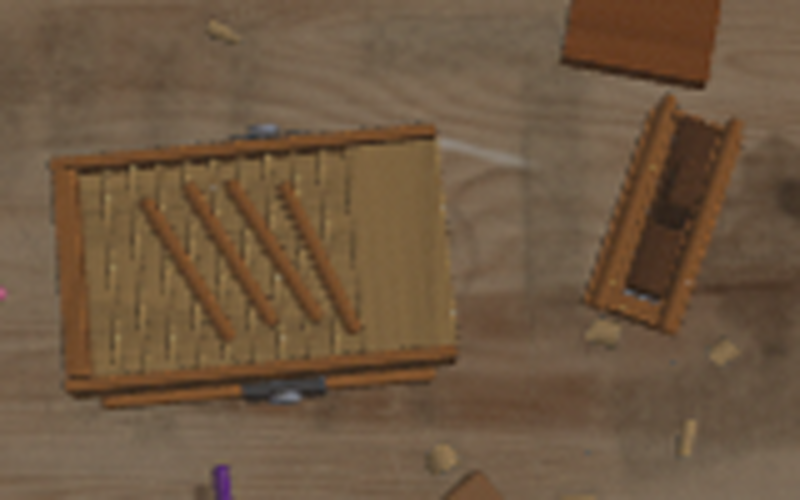

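View pics/sidec.png

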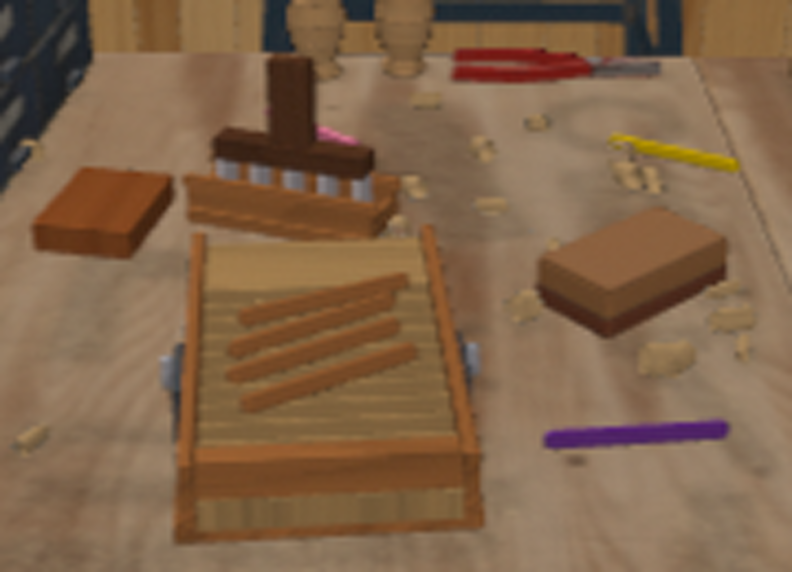

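```bash
cat > h.py <<'E'
from station import env,set_gripper,viewer,workorder
import numpy as np,cv2
from scipy.spatial.transform import Rotation as R
def cast(P,pose,uv,z):
    uv=np.atleast_2d(uv).astype(float)
    d=np.c_[(uv[:,0]-P['cx'])/P['fx'],-(uv[:,1]-P['cy'])/P['fy'],-np.ones(len(uv))]
    d=d@pose[:3,:3].T; o=pose[:3,3]; t=(z-o[2])/d[:,2]
    return (o+d*t[:,None])[:,:2]
def proj(P,pose,X):
    c=(np.atleast_2d(X)-pose[:3,3])@pose[:3,:3]
    return np.c_[P['cx']+P['fx']*c[:,0]/-c[:,2],P['cy']+P['fy']*c[:,1]/c[:,2]]
def wrist_pose(s=None):
    s=s or env.read_state(); T=np.eye(4); T[:3,:3]=R.from_quat(s['orientation']).as_matrix(); T[:3,3]=s['tool_pos']
    return T@viewer.camera_params('wrist')['tool_from_camera']
def down(yaw): # tool y (jaw) direction: tool x at world angle yaw, z down
    return (R.from_euler('z',yaw)*R.from_euler('x',np.pi)).as_quat()
E
python3 - <<'E'
from h import *
P=viewer.camera_params('top')
f=lambda x,y,z:cast(P,P['pose'],[190+x/5,130+y/5],z)[0].round(1)
# tray outer corners on cheeks (z 59): left-top, right-top, right-bot, left-bot
for p in [(52,158),(435,125),(456,358),(68,390)]: print('tray',f(*p,58))
for p in [(668,95),(742,122),(675,332),(585,303)]: print('stand',f(*p,32))
print('handle',f(672,215,115))
s=env.read_state();print(R.from_quat(s['orientation']).as_matrix().round(2))
E
```

```text
tray [560.9  50.1]
tray [ 581.4 -174.4]
tray [ 443.1 -186.3]
tray [423.9  37.5]
stand [ 606.7 -315.1]
stand [ 590.1 -359.2]
stand [ 462.6 -316.6]
stand [ 479.9 -263.7]
handle [ 516.  -305.3]
[[ 0.93  0.37 -0.  ]
 [ 0.37 -0.93  0.  ]
 [-0.   -0.   -1.  ]]
```

```bash
python3 - <<'E'
from h import *
print(env.read_state()['time_s'])
env.reach([545,-313,330],down(-0.35))
s=env.read_state();T=wrist_pose(s);im=viewer.camera('wrist');cv2.imwrite('pics/w1.png',im);np.save('pics/w1.npy',T)
print(s['qpos'],s['time_s'])
env.reach([500,-60,330],down(0.09))
s=env.read_state();T=wrist_pose(s);im=viewer.camera('wrist');cv2.imwrite('pics/w2.png',im);np.save('pics/w2.npy',T)
print(s['qpos'],s['time_s'])
E
```

```text
0.15
[-5.41214156e-01  3.99864224e-01  1.59838520e+00 -2.49329673e-04
  1.14352063e+00  1.37985708e+00] 1.675
[-1.44373625e-01  2.10415028e-01  1.86726084e+00 -3.83877948e-04
  1.06286163e+00  1.33775926e+00] 2.7333
```

View pics/w1.png

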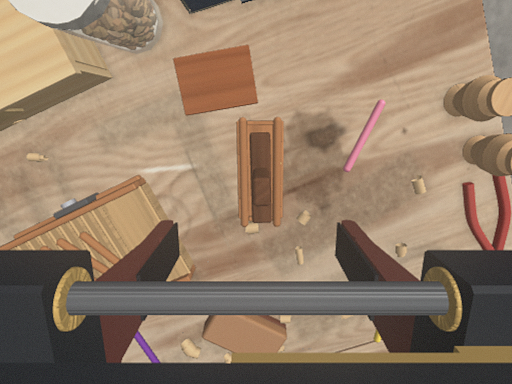

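View pics/w2.png

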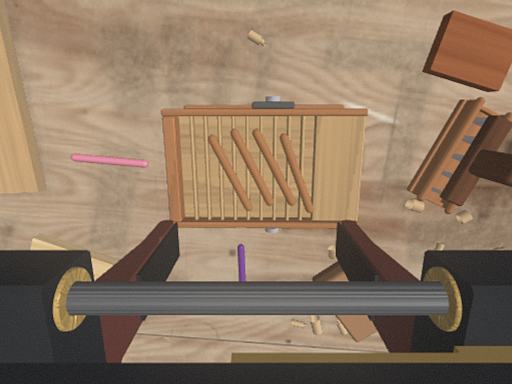

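w1 shows the rake in its stand near (261,175). w2 shows the tray near (265,168) with four brown dowels on it. The pink and purple sticks (110,160) and (241,262) are look-alikes, and they lie outside the tray. I'll take precise corners from crops.

```bash
python3 - <<'E'
import cv2
a=cv2.imread("pics/w1.png");
cv2.imwrite("pics/w1c.png",cv2.resize(a[105:235,220:300],None,fx=4.5,fy=4.5,interpolation=cv2.INTER_CUBIC))
a=cv2.imread("pics/w2.png");
cv2.imwrite("pics/w2c.png",cv2.resize(a[95:235,150:380],None,fx=3.4,fy=3.4,interpolation=cv2.INTER_CUBIC))
E
```

```text
(no output)
```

View pics/w1c.png

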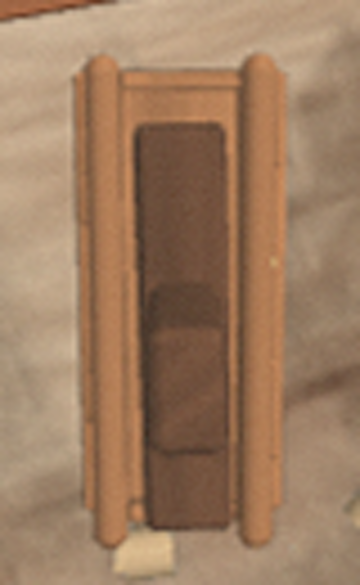

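View pics/w2c.png

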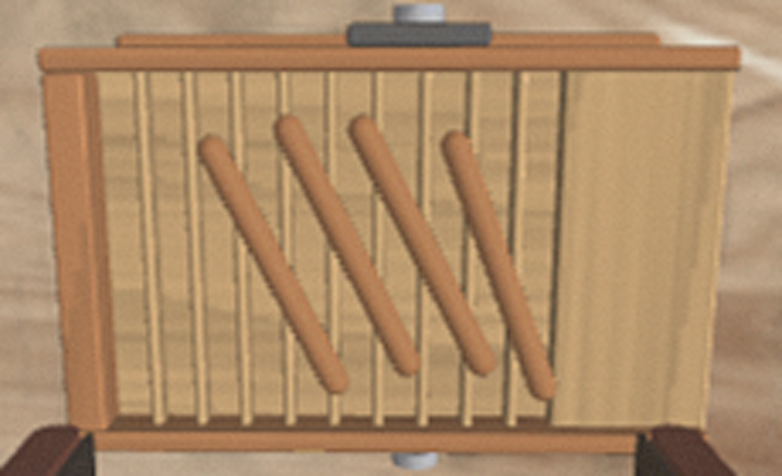

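```bash
python3 - <<'E'
from h import *
P=viewer.camera_params('wrist')
T1=np.load('pics/w1.npy');T2=np.load('pics/w2.npy')
f=lambda p,z:cast(P,T1,[[220+(x+.5)/4.5-.5,105+(y+.5)/4.5-.5] for x,y in p],z)
g=lambda p,z:cast(P,T2,[[150+(x+.5)/3.4-.5,95+(y+.5)/3.4-.5] for x,y in p],z)
def rep(n,c):
    c=np.array(c); print(n,c.round(1).tolist(),'mean',c.mean(0).round(1),'sides',np.linalg.norm(c-np.roll(c,-1,0),axis=1).round(1))
c=f([(103,57),(258,57),(257,545),(110,545)],32);rep('stand lips',c)
v=(c[0]+c[1]-c[2]-c[3])/2;print('yaw',np.arctan2(v[1],v[0]))
c=f([(150,328),(223,326),(222,450),(152,448)],115);rep('handle',c)
v=(c[0]+c[1]-c[2]-c[3])/2;print('yaw',np.arctan2(v[1],v[0]))
c=f([(137,125),(224,125),(230,525),(148,525)],56);rep('head',c)
v=(c[0]+c[1]-c[2]-c[3])/2;print('yaw',np.arctan2(v[1],v[0]))
# tray cheeks z59: inner edges
c=g([(45,70),(738,68),(640,430),(68,430)],59);rep('cheeks',c)
a=g([(40,48),(740,45)],59);b=g([(90,430),(640,430)],59)
for l in(a,b):
    d=l[0]-l[1];print('y-dir yaw',np.arctan2(-d[0],d[1]))
# ridges at z50: tops near upper & lower
up=g([(141,75),(189,75),(237,75),(285,75),(333,75),(380,75),(427,75),(474,75),(521,75),(562,75)],50)
lo=g([(159,420),(203,420),(246,420),(290,420),(334,420),(378,420),(422,420),(466,420),(510,420),(550,420)],50)
d=up-lo;print('ridge yaws',np.arctan2(d[:,1],d[:,0]).round(3))
m=(up+lo)/2;print(m.round(1).tolist())
yaw=np.arctan2(d[1:9,1],d[1:9,0]).mean()
R2=lambda y:np.array([[np.cos(y),-np.sin(y)],[np.sin(y),np.cos(y)]])
for z,n in((50,'m'),):
    print('ridge y along',(m@R2(yaw))[:,1].round(1))
print('cheek x inner',(g([(380,69),(380,430)],59)@R2(yaw))[:,0], 'ridge yaw',yaw)
E
```

```text
stand lips [[608.7, -318.3], [594.8, -356.5], [466.2, -311.6], [480.7, -272.0]] mean [ 537.6 -314.6] sides [ 40.7 136.2  42.2 136.2]
yaw -0.34135342840347305
handle [[552.4, -311.9], [547.4, -326.8], [521.2, -317.3], [526.9, -303.0]] mean [ 537.  -314.7] sides [15.7 27.9 15.4 27. ]
yaw -0.34247146265276723
head [[590.5, -321.6], [583.1, -341.9], [483.2, -308.3], [490.7, -287.7]] mean [ 536.9 -314.9] sides [ 21.6 105.4  22.  105.4]
yaw -0.3260824480047021
cheeks [[556.2, 48.0], [576.7, -174.6], [451.6, -162.1], [433.7, 38.3]] mean [504.6 -62.6] sides [223.5 125.7 201.2 122.9]
y-dir yaw 0.0932176518379012
y-dir yaw 0.08934735033589469
ridge yaws [0.09  0.089 0.086 0.085 0.085 0.087 0.089 0.091 0.093 0.1  ]
[[497.0, 13.5], [498.5, -2.3], [499.8, -17.9], [501.3, -33.7], [502.7, -49.5], [504.1, -65.2], [505.5, -80.8], [506.9, -96.4], [508.3, -112.1], [509.5, -126.0]]
ridge y along [ -30.3  -46.1  -61.8  -77.7  -93.6 -109.3 -125.  -140.6 -156.3 -170.3]
cheek x inner [558.7056355  435.51947839] ridge yaw 0.08805972771082068
```

```bash
python3 - <<'E'
from h import *
q=down(-0.342)
env.reach([537,-314.8,230],q)
env.move_l([537,-314.8,151.],rate=120)
s=env.read_state();print(s['tool_pos'],s['force'],s['time_s'])
print(set_gripper(10)); s=env.read_state();print(s['width'],s['tool_pos'],s['force'],s['wrist_torque'],s['time_s'])
cv2.imwrite('pics/w3.png',viewer.camera('wrist'))
cv2.imwrite('pics/s3.png',viewer.camera('side'))
E
```

```text
[ 537.47534536 -314.81664328  151.6338154 ] [-0.17353991 -0.152302    0.88716301] 4.6583
False
17.93095441281223 [ 537.00033706 -314.82138569  150.98142004] [ 1.35524915 -0.87817925 -0.77376694] [ 0.03402979 -0.00623367 -0.00189667] 5.7333
```

View pics/w3.png

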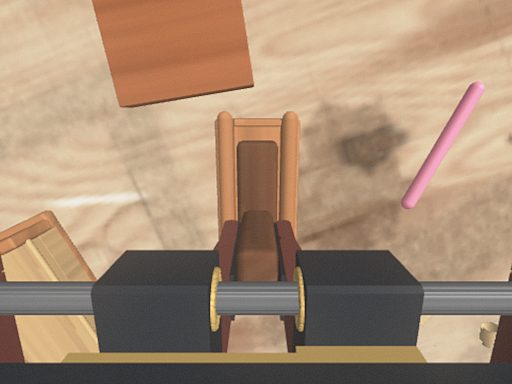

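View pics/s3.png

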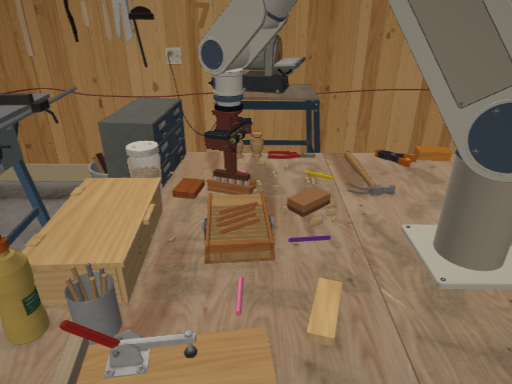

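The handle is gripped (opening 17.9 mm). Next: lift, carry to the landing and feel for it.

```bash
cat >> h.py <<'E'
YAW=0.0885; O=np.array([506.0,-79.1])
RT=np.array([[np.cos(YAW),-np.sin(YAW)],[np.sin(YAW),np.cos(YAW)]])
L=141.0 # TCP above fin tips
def tcp(x,y,zf,s=0.,dyaw=0.):
    """foot at tray x,y, world z zf, bed slope s -> TCP pos, quat"""
    Rk=R.from_euler('z',YAW+dyaw)*R.from_euler('x',s)
    p=np.r_[O+RT@[x,y],zf]+Rk.apply([0,0,L])
    return p,(Rk*R.from_euler('x',np.pi)).as_quat()
def foot(st):
    Rk=R.from_quat(st['orientation'])*R.from_euler('x',np.pi)
    p=st['tool_pos']-Rk.apply([0,0,L])
    return np.r_[RT.T@(p[:2]-O),p[2]]
def tf(st): f=st['force']; return np.r_[RT.T@f[:2],f[2]]
E
python3 - <<'E'
from h import *
env.move_l([537,-314.8,250],rate=150)
p,q=tcp(0,-82,100)
env.reach(p,q)
p,q=tcp(0,-82,62); env.move_l(p,rot=q,rate=80)
env.hold(.2)
F=[]
for i in range(4): env.hold(.03);s=env.read_state();F.append(tf(s))
F0=np.mean(F,0);np.save('F0.npy',F0);print('free',F0,np.std(F,0),foot(s),s['time_s'],s['width'])
cv2.imwrite('pics/w4.png',viewer.camera('wrist'));cv2.imwrite('pics/s4.png',viewer.camera('side'));cv2.imwrite('pics/t4.png',viewer.camera('top'))
a=cv2.imread("pics/s4.png");cv2.imwrite("pics/s4c.png",cv2.resize(a[120:270,165:345],None,fx=4,fy=4,interpolation=cv2.INTER_CUBIC))
E
```

```text
free [-0.51233694 -0.06386009 -2.75588916] [0.30411499 0.85791604 0.18350489] [  0.29117755 -82.07350143  62.40973533] 8.2667 17.547761786470968
```

View pics/w4.png

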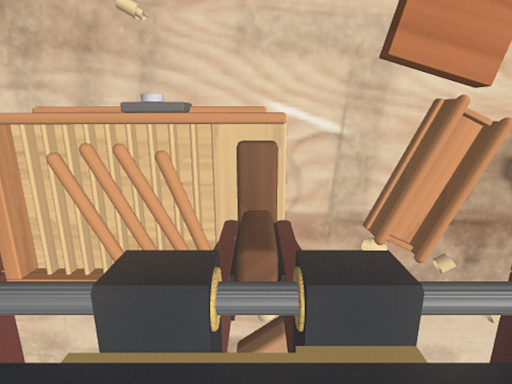

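View pics/s4c.png

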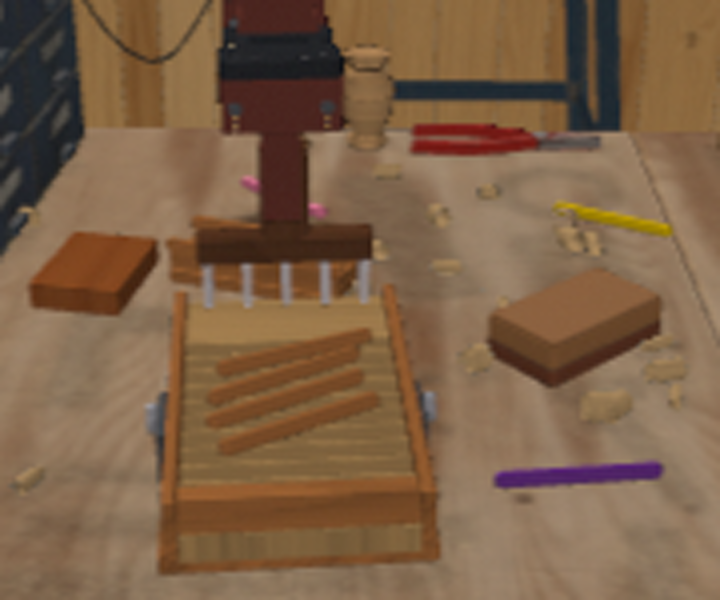

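The rake is centred between the cheeks: the fins at (207..363) in the side crop leave similar gaps on both sides. I'll lower it to feel the landing.

```bash
python3 - <<'E'
from h import *
F0=np.load('F0.npy')
def touch(x,y,z0,z1,s,rate=5,f=2.0):
    p,q=tcp(x,y,z0,s); env.move_l(p,rot=q,rate=40); env.hold(.1)
    p,q=tcp(x,y,z1,s); h=env.move_l(p,rot=q,rate=rate,f_stop=f)
    st=env.read_state(); return h,foot(st),tf(st)-F0,st['time_s']
h,ft,f,t=touch(0,-82,56,45,0); print(h,ft.round(2),f.round(2),t)
env.hold(.15);st=env.read_state();print(foot(st).round(2),(tf(st)-F0).round(2))
E
```

```text
True [  0.   -82.    51.72] [0.04 0.12 8.13] 9.8833
[ -0.   -81.99  51.71] [0.28 0.28 8.46]
```

```bash
python3 - <<'E'
from h import *
F0=np.load('F0.npy')
s=-0.019
p,q=tcp(0,-82,53.2,s); 
st=env.read_state(); env.move_l(st['tool_pos']+[0,0,1.5],rate=20)
env.move_l(p,rot=q,rate=20); env.hold(.2)
st=env.read_state(); print('free',(tf(st)-F0).round(2),foot(st).round(2))
p,q=tcp(0,-82,50,s); print(env.move_l(p,rot=q,rate=2.5,f_stop=1.5))
for i in range(3):
    env.hold(.05);st=env.read_state();print(foot(st).round(3),(tf(st)-F0).round(2),st['time_s'])
z=foot(st)[2]
for dz in(.1,-.1,-.2):
    p,q=tcp(0,-82,z+dz,s); env.move_l(p,rot=q,rate=5);env.hold(.05);st=env.read_state();print(dz,foot(st).round(3),(tf(st)-F0).round(2),st['time_s'])
    if (tf(st)-F0)[2]>9: break
E
```

```text
free [-0.27  0.03  0.18] [-4.000e-02 -8.202e+01  5.311e+01]
True
[-1.3000e-02 -8.2016e+01  5.1664e+01] [0.88 0.11 9.38] 11.4583
[-2.4000e-02 -8.1994e+01  5.1633e+01] [ 0.36 -0.19  9.13] 11.5083
[ 3.2000e-02 -8.2031e+01  5.1665e+01] [-0.05 -0.19  8.73] 11.5583
0.1 [-1.4000e-02 -8.1985e+01  5.1705e+01] [ 0.73 -0.64  3.47] 12.0
-0.1 [ 5.0000e-03 -8.1984e+01  5.1677e+01] [0.68 0.67 5.9 ] 12.3
-0.2 [ 2.2000e-02 -8.2007e+01  5.1649e+01] [-0.74 -0.38  8.32] 12.6
```

```bash
cat > comb.py <<'E'
from h import *
import sys,json
F0=np.load('F0.npy'); s=-0.0205
def comb(y0,y1,zc,step=4.,rate=25,ft=3.5,flat=10.):
    """zc commanded foot z at y0; returns last y, zc"""
    y=y0; backs=0
    while y<y1-1e-6:
        yn=min(y+step,y1); z=zc+(yn-y)*np.tan(s)
        p,q=tcp(0,yn,z,s); h=env.move_l(p,rot=q,rate=rate,f_stop=12)
        st=env.read_state(); f=tf(st)-F0; fo=foot(st)
        print(f"{yn:6.1f} cmd {z:6.2f} foot {fo.round(2)} F {f.round(1)} h{int(h)} t{st['time_s']:.1f}")
        fy=f[1]
        if h or abs(fy)>flat or f[2]>13:
            backs+=1
            if backs>6: print('too many backs');break
            yb=fo[1]-6; zb=fo[2]+6*0.0205+0.1
            p,q=tcp(0,yb,zb,s); env.move_l(p,rot=q,rate=25); env.hold(.1)
            st=env.read_state(); f=tf(st)-F0; print('  backed',foot(st).round(2),f.round(1))
            y=yb; zc=zb; zc+=np.clip((f[2]-ft)/25,-.15,.3); continue
        y=yn; zc=z+np.clip((f[2]-ft)/25,-.15,.3)
    json.dump([y,zc],open('comb.json','w')); return y,zc
E
python3 - <<'E'
from comb import *
p,q=tcp(0,-82,51.74,s); env.move_l(p,rot=q,rate=5);env.hold(.15);st=env.read_state();print(foot(st).round(3),(tf(st)-F0).round(2),st['time_s'])
comb(-82,-38,51.74)
cv2.imwrite('pics/s5.png',viewer.camera('side'));a=cv2.imread("pics/s5.png");cv2.imwrite("pics/s5c.png",cv2.resize(a[120:270,165:345],None,fx=4,fy=4,interpolation=cv2.INTER_CUBIC))
E
```

```text
[-8.0000e-03 -8.1997e+01  5.1683e+01] [0.84 0.4  4.25] 13.0
 -78.0 cmd  51.66 foot [  0.09 -77.91  51.62] F [ 0.8 -1.5  3.2] h0 t13.3
 -74.0 cmd  51.56 foot [-3.000e-02 -7.366e+01  5.151e+01] F [1.1 0.3 3.5] h0 t13.6
 -70.0 cmd  51.48 foot [ -0.11 -69.66  51.41] F [-0.1  0.7  2.9] h0 t13.9
 -66.0 cmd  51.38 foot [ -0.09 -65.69  51.34] F [0.1 0.7 4.3] h0 t14.2
 -62.0 cmd  51.33 foot [ -0.11 -61.65  51.27] F [1.2 0.7 2.3] h0 t14.5
 -58.0 cmd  51.20 foot [-4.000e-02 -5.770e+01  5.118e+01] F [0.4 0.1 3.4] h0 t14.8
 -54.0 cmd  51.11 foot [ -0.07 -53.71  51.08] F [0.5 1.8 2.8] h0 t15.2
 -50.0 cmd  51.00 foot [-1.000e-02 -4.972e+01  5.099e+01] F [0.7 0.2 2.9] h0 t15.5
 -46.0 cmd  50.89 foot [-2.000e-02 -4.573e+01  5.089e+01] F [0.8 0.8 2.6] h0 t15.8
 -42.0 cmd  50.77 foot [-4.000e-02 -4.167e+01  5.075e+01] F [-0.1  0.3  3.2] h0 t16.1
 -38.0 cmd  50.68 foot [ -0.17 -37.62  50.58] F [0.5 0.2 1.3] h0 t16.4
```

View pics/s5c.png

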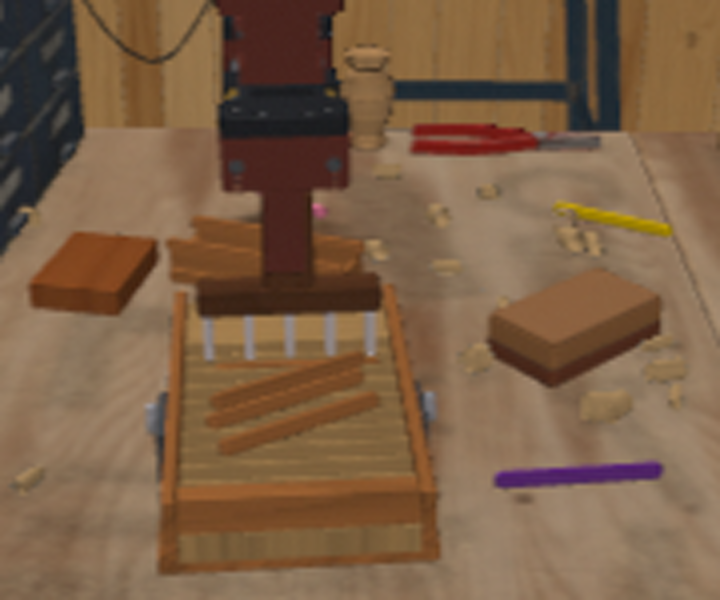

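The first dowel has already turned and dropped in, visible as the thin line at (285,363) just ahead of the fins. Forces are light, so I'll carry on.

```bash
python3 - <<'E'
from comb import *
y,z=json.load(open('comb.json'))
comb(y,30,z)
cv2.imwrite('pics/s6.png',viewer.camera('side'));a=cv2.imread("pics/s6.png");cv2.imwrite("pics/s6c.png",cv2.resize(a[120:270,165:345],None,fx=4,fy=4,interpolation=cv2.INTER_CUBIC))
E
```

```text
-34.0 cmd  50.51 foot [ 2.000e-02 -3.376e+01  5.052e+01] F [0.3 0.1 1.9] h0 t16.8
 -30.0 cmd  50.36 foot [ 5.000e-02 -2.976e+01  5.041e+01] F [1.1 0.3 3.1] h0 t17.1
 -26.0 cmd  50.26 foot [  0.09 -25.8   50.34] F [ 1.5 -0.2  3.9] h0 t17.4
 -22.0 cmd  50.20 foot [-1.000e-02 -2.165e+01  5.019e+01] F [1.1 1.9 3.3] h0 t17.7
 -18.0 cmd  50.11 foot [-3.000e-02 -1.771e+01  5.010e+01] F [1.4 0.6 3.1] h0 t18.0
 -14.0 cmd  50.01 foot [ 1.000e-02 -1.373e+01  5.003e+01] F [1.2 0.1 4.1] h0 t18.3
 -10.0 cmd  49.95 foot [ 1.000e-02 -9.750e+00  4.997e+01] F [0.8 0.5 4.1] h0 t18.6
  -6.0 cmd  49.90 foot [-0.08 -5.62 49.85] F [0.5 0.4 3. ] h0 t18.9
  -2.0 cmd  49.79 foot [-4.000e-02 -1.720e+00  4.976e+01] F [ 1.  -0.   3.9] h0 t19.2
   2.0 cmd  49.73 foot [-0.08  2.33 49.67] F [0.1 1.2 3.5] h0 t19.5
   6.0 cmd  49.65 foot [-2.000e-02  6.270e+00  4.965e+01] F [0.7 0.4 4. ] h0 t19.8
  10.0 cmd  49.58 foot [-0.14 10.4  49.51] F [0.5 0.5 3.3] h0 t20.1
  14.0 cmd  49.50 foot [-0.07 14.33 49.47] F [0.9 0.5 3.7] h0 t20.4
  18.0 cmd  49.42 foot [-0.11 18.31 49.36] F [0.8 1.6 1.9] h0 t20.8
  22.0 cmd  49.28 foot [3.000e-02 2.223e+01 4.932e+01] F [-0.1  0.8  3.1] h0 t21.1
  26.0 cmd  49.18 foot [-1.000e-02  2.634e+01  4.917e+01] F [0.2 0.  3. ] h0 t21.4
  30.0 cmd  49.07 foot [1.000e-02 3.033e+01 4.909e+01] F [0.6 0.1 2.8] h0 t21.7
```

View pics/s6c.png

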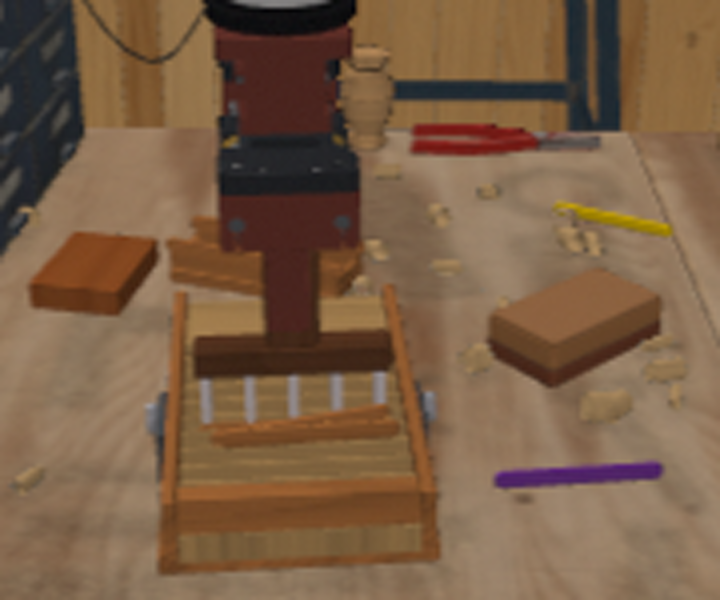

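Two dowels are down, and the last two lie ahead near (300,425), almost in line. I'll continue to y = +88.

```bash
python3 - <<'E'
from comb import *
y,z=json.load(open('comb.json'))
y,z=comb(y,88,z)
env.hold(.2);st=env.read_state();print(foot(st).round(2),(tf(st)-F0).round(2),st['time_s'])
cv2.imwrite('pics/s7.png',viewer.camera('side'));a=cv2.imread("pics/s7.png");cv2.imwrite("pics/s7c.png",cv2.resize(a[120:270,165:345],None,fx=4,fy=4,interpolation=cv2.INTER_CUBIC))
E
```

```text
34.0 cmd  48.96 foot [2.000e-02 3.424e+01 4.899e+01] F [1.6 0.3 3.5] h0 t22.0
  38.0 cmd  48.88 foot [4.000e-02 3.825e+01 4.893e+01] F [ 0.3 -0.3  3. ] h0 t22.4
  42.0 cmd  48.78 foot [-0.   42.33 48.78] F [0.6 0.2 3.5] h0 t22.7
  46.0 cmd  48.70 foot [2.000e-02 4.630e+01 4.872e+01] F [1.2 0.7 3.6] h0 t23.0
  50.0 cmd  48.62 foot [-1.000e-02  5.031e+01  4.863e+01] F [0.9 0.6 4.2] h0 t23.3
  54.0 cmd  48.57 foot [ 0.   54.28 48.58] F [0.2 0.6 4.1] h0 t23.6
  58.0 cmd  48.51 foot [-0.08 58.39 48.44] F [0.8 0.5 3.5] h0 t23.9
  62.0 cmd  48.43 foot [-0.07 62.35 48.39] F [0.4 0.4 4. ] h0 t24.2
  66.0 cmd  48.37 foot [-0.1  66.31 48.32] F [0.2 0.4 2.1] h0 t24.5
  70.0 cmd  48.23 foot [-1.000e-02  7.021e+01  4.825e+01] F [0.1 1.3 3.7] h0 t24.8
  74.0 cmd  48.15 foot [-2.000e-02  7.434e+01  4.812e+01] F [0.4 0.4 3.2] h0 t25.1
  78.0 cmd  48.06 foot [-4.000e-02  7.831e+01  4.802e+01] F [0.9 1.1 3.9] h0 t25.4
  82.0 cmd  47.99 foot [-8.000e-02  8.231e+01  4.796e+01] F [0.3 1.  3.1] h0 t25.7
  86.0 cmd  47.89 foot [ 0.   86.24 47.92] F [ 0.7 -0.2  4. ] h0 t26.1
  88.0 cmd  47.87 foot [-2.000e-02  8.822e+01  4.784e+01] F [0.1 0.2 2.9] h0 t26.3
[-2.000e-02  8.817e+01  4.784e+01] [ 0.54 -0.26  2.68] 26.5
```

View pics/s7c.png

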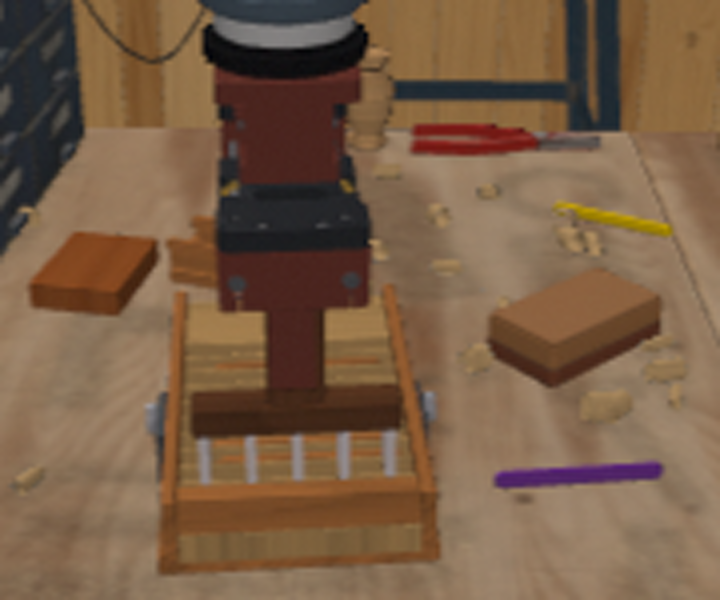

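Step 3 is held at about 2.8 N. I'll lift off and check the dowels.

```bash
python3 - <<'E'
from h import *
st=env.read_state(); env.move_l(st['tool_pos']+[0,0,5],rate=30)
env.move_l(st['tool_pos']+[0,0,110],rate=120)
env.reach([545,-220,300],down(-0.1))
cv2.imwrite('pics/w8.png',viewer.camera('wrist'));cv2.imwrite('pics/s8.png',viewer.camera('side'));t=viewer.camera('top');cv2.imwrite('pics/t8.png',t)
a=cv2.imread("pics/s8.png");A=cv2.resize(a[180:270,195:285],None,fx=6,fy=6,interpolation=cv2.INTER_CUBIC);cv2.imwrite("pics/s8c.png",A)
cv2.imwrite("pics/t8c.png",cv2.resize(t[145:220,190:300],None,fx=7,fy=7,interpolation=cv2.INTER_CUBIC))
s=env.read_state();print(s['time_s'],s['width'])
E
```

```text
28.975 17.887793981355287
```

View pics/s8c.png

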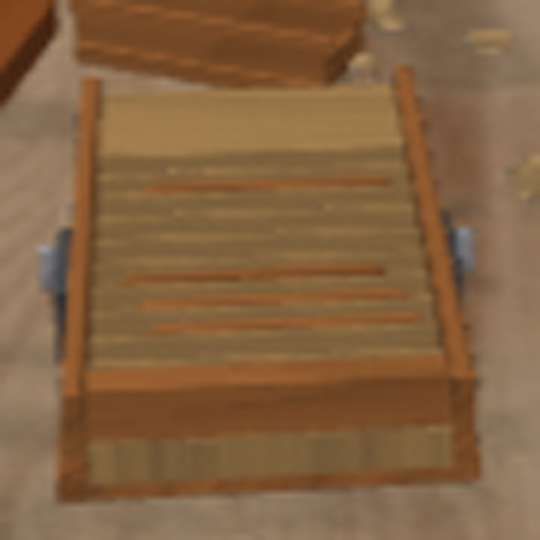

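View pics/t8c.png

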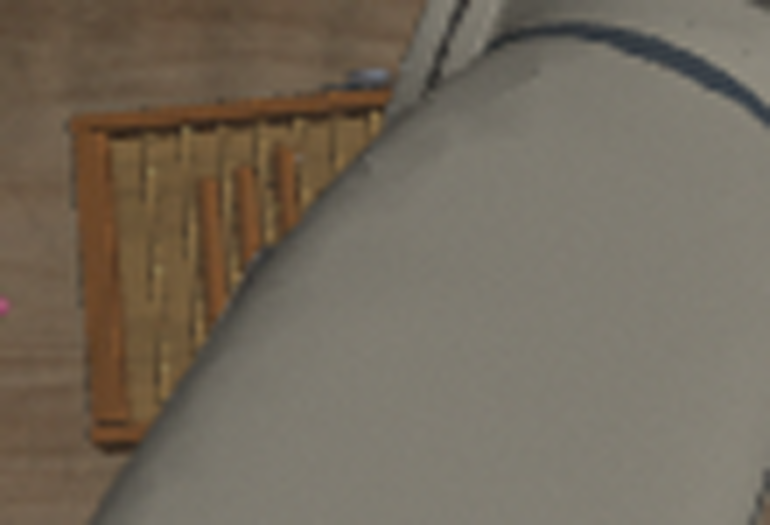

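View pics/w8.png

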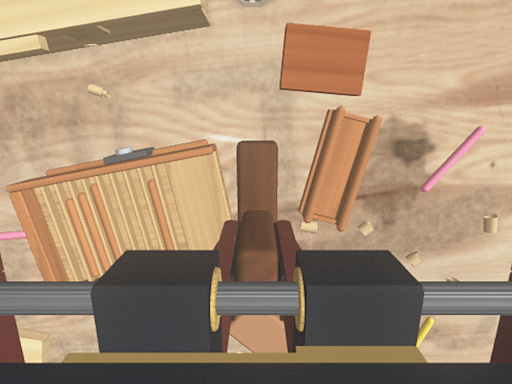

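All four dowels lie in grooves, at (265,187), (255,273), (275,298) and (285,323) in the side crop, with tops just below the ridges. Now the rake goes back.

```bash
python3 - <<'E'
from h import *
q=down(-0.342)
env.reach([537,-314.8,250],q)
env.move_l([537,-314.8,190],rate=120)
print(env.move_l([537,-314.8,155],rate=50,f_stop=12))
env.hold(.15); print(env.read_state()['tool_pos'].round(2))
print(env.move_l([537,-314.8,149.5],rate=4,f_stop=2)); s=env.read_state(); print(s['tool_pos'],s['force'],s['time_s'])
cv2.imwrite('pics/s9.png',viewer.camera('side'));cv2.imwrite('pics/w9.png',viewer.camera('wrist'))
E
```

```text
False
[ 537.22 -314.9   155.38]
True
[ 536.97762894 -314.80316251  150.93847816] [0.36304608 0.13556244 5.59834258] 32.0917
```

View pics/w9.png

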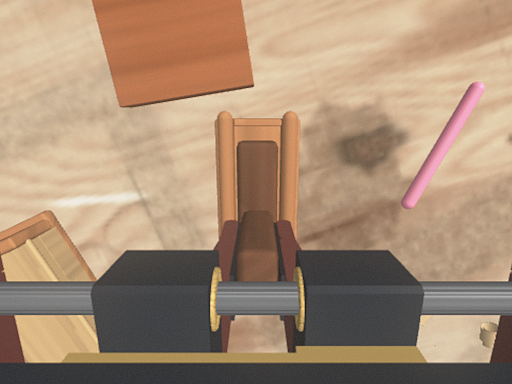

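The fins touched the floor at the same TCP height as at the pick (150.94 vs 150.98 mm), and the rake sits in the channel as before. I'll release, back off and look.

```bash
python3 - <<'E'
from h import *
set_gripper(60); env.hold(.1)
env.move_l([537,-314.8,240],rate=100)
env.reach([545,-313,330],down(-0.342)); env.hold(.2)
T=wrist_pose();im=viewer.camera('wrist');cv2.imwrite('pics/w10.png',im);np.save('pics/w10.npy',T)
cv2.imwrite("pics/w10c.png",cv2.resize(im[105:235,220:300],None,fx=4.5,fy=4.5,interpolation=cv2.INTER_CUBIC))
env.reach([480,-60,330],down(0.09)); env.hold(.1)
T=wrist_pose();im=viewer.camera('wrist');cv2.imwrite('pics/w11.png',im);np.save('pics/w11.npy',T)
cv2.imwrite("pics/w11c.png",cv2.resize(im[80:225,150:380],None,fx=3.4,fy=3.4,interpolation=cv2.INTER_CUBIC))
cv2.imwrite('pics/s11.png',viewer.camera('side'))
print(env.read_state()['time_s'])
E
```

```text
36.0667
```

View pics/w10c.png

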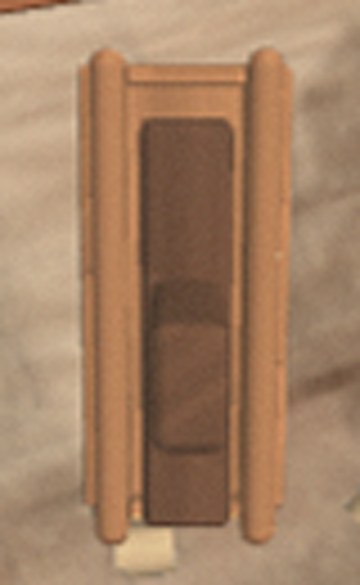

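View pics/w11c.png

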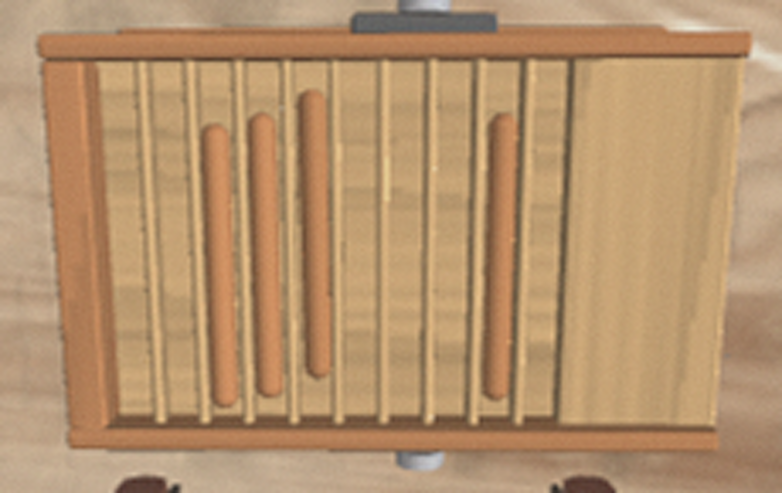

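View pics/s11.png

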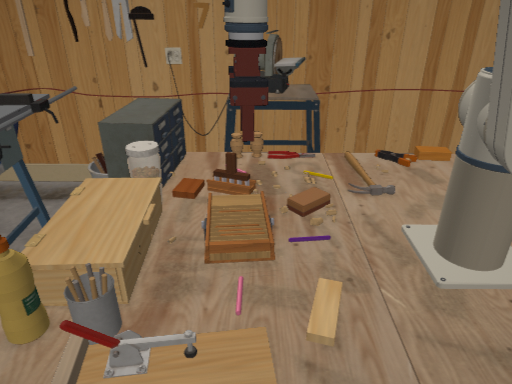

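The rake stands centred in the channel. All four dowels lie in grooves, parallel to the ridges and within about 10 mm of the tray's midline. The bystanders look unmoved, so I'll hand in.

```bash
python3 - <<'E'
from h import *
print(workorder.sign_off(), env.read_state()['time_s'])
E
```

```text
the job is handed in; nothing more can be done
the job is handed in; nothing more can be done
```

The job is done and handed in at about 36 s of the 72 s allowed; the sign-off gave no verdict. I took the rake from its stand, set it on the landing and combed to tray y of about +88 mm. All four dowels dropped into grooves without wedging, and the rake went back in its stand.

- **Slope and touch:** The landing was about 1.7 mm high, a bed slope of about -0.02 rad, and I tilted the rake to match. The two landing touches read 8 to 9 N before I eased off. Combing read 1 to 4 N, so everything I measured stayed below the 20 N limit.
- **Dowels:** In the last wrist picture all four look parallel to the ridges and within about 10 mm of the tray's midline. An earlier side view showed their tops just below the ridge tops. I judged this by eye and did not compute their angles or heights.
- **Rake:** The fins met the stand floor at the same tool height as at the pick (150.94 mm against 150.98 mm). It looks upright and centred in the channel.
- **Bystanders:** They look unmoved in the last side view, but I did not measure them.
- **Disagreement:** The top and wrist cameras differed by about 3 mm on the tray position. I used the wrist value, and the rake stayed well inside the cheeks.

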